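# File the digitised tapes by colour

## Task

The four small digital tapes on the desk have been copied: put each one away in the filing tray of its own label colour, lying flat, label up, centred on the tray and lengthwise between its two end stops. The two larger compact cassettes are still to be copied, though their labels have the same colours: leave them where they lie.

Things in the scene. Friction and masses are not known exactly. Their poses are not given: they have to be found in the camera images.
- tape_red_center (a point): the small digital tape with the red label: a mid-grey flat box 73 mm long (its x) by 54 mm wide (its y) by 10.5 mm thick (its z, label up), 35 g nominal, lying flat on the desk; a red label with a black window and two white reel hubs on top. The point is its centre, half-way up. Its long axis starts within 0.5 rad of the world's y axis.
- tray_red_seat (a point): the red filing tray, fixed to the desk: a flat red plate 110 mm long (its x) by 70 mm wide (its y) and 4 mm thick with a dark rubber pad in its middle, open along both long sides, with a red stop 6 mm thick across each end (tops 12 mm above the desk, 98 mm between the stops). The point is the centre of its seat, on the plate's top, 4 mm above the desk; z up. Empty at the start. Its long axis lies within 0.5 rad of the world's y axis.
- tape_yellow_center (a point): the small digital tape with the yellow label: a mid-grey flat box 73 mm long (its x) by 54 mm wide (its y) by 10.5 mm thick (its z, label up), 35 g nominal, lying flat on the desk; a yellow label with a black window and two white reel hubs on top. The point is its centre, half-way up. Its long axis starts within 0.5 rad of the world's y axis.
- tray_yellow_seat (a point): the yellow filing tray, fixed to the desk: a flat yellow plate 110 mm long (its x) by 70 mm wide (its y) and 4 mm thick with a dark rubber pad in its middle, open along both long sides, with a yellow stop 6 mm thick across each end (tops 12 mm above the desk, 98 mm between the stops). The point is the centre of its seat, on the plate's top, 4 mm above the desk; z up. Empty at the start. Its long axis lies within 0.5 rad of the world's y axis.
- tape_blue_center (a point): the small digital tape with the blue label: a mid-grey flat box 73 mm long (its x) by 54 mm wide (its y) by 10.5 mm thick (its z, label up), 35 g nominal, lying flat on the desk; a blue label with a black window and two white reel hubs on top. The point is its centre, half-way up. Its long axis starts within 0.5 rad of the world's y axis.
- tray_blue_seat (a point): the blue filing tray, fixed to the desk: a flat blue plate 110 mm long (its x) by 70 mm wide (its y) and 4 mm thick with a dark rubber pad in its middle, open along both long sides, with a blue stop 6 mm thick across each end (tops 12 mm above the desk, 98 mm between the stops). The point is the centre of its seat, on the plate's top, 4 mm above the desk; z up. Empty at the start. Its long axis lies within 0.5 rad of the world's y axis.
- tape_green_center (a point): the small digital tape with the green label: a mid-grey flat box 73 mm long (its x) by 54 mm wide (its y) by 10.5 mm thick (its z, label up), 35 g nominal, lying flat on the desk; a green label with a black window and two white reel hubs on top. The point is its centre, half-way up. Its long axis starts within 0.5 rad of the world's y axis.
- tray_green_seat (a point): the green filing tray, fixed to the desk: a flat green plate 110 mm long (its x) by 70 mm wide (its y) and 4 mm thick with a dark rubber pad in its middle, open along both long sides, with a green stop 6 mm thick across each end (tops 12 mm above the desk, 98 mm between the stops). The point is the centre of its seat, on the plate's top, 4 mm above the desk; z up. Empty at the start. Its long axis lies within 0.5 rad of the world's y axis.
- cassette_red_center (a point): a larger compact cassette with a red label, to be left where it is: a black flat box 100 mm long (its x) by 64 mm wide (its y) by 12 mm thick (its z), lying loose and flat on the desk; a red label with a black window and two white reel hubs on top. The point is its centre, half-way up.
- cassette_blue_center (a point): a larger compact cassette with a blue label, to be left where it is: a black flat box 100 mm long (its x) by 64 mm wide (its y) by 12 mm thick (its z), lying loose and flat on the desk; a blue label with a black window and two white reel hubs on top. The point is its centre, half-way up.
There are look-alikes about, which are no part of the job. What is shaped like the part that bears tape_yellow_center but orange is not meant.

How it is judged:
At the end, for the whole second after the job is handed in: Each small tape lies still and released on the tray of its colour: centre within 12 mm of the tray's centre in plan and 2 to 9 mm above the seat, label up and flat within 0.12 rad, lengthwise within 0.2 rad; both compact cassettes within 15 mm of where they started (horizontal distance between tape_red_center and tray_red_seat below 0.012 m and z of tape_red_center in the frame of tray_red_seat between 0.002 and 0.009 m and angle between each of tape_red_center, tape_yellow_center, tape_blue_center, tape_green_center's own z axis and vertical below 0.12 rad and angle between the x axis of tape_red_center and the x axis of tray_red_seat, either way round below 0.2 rad and linear speed of each of tape_red, tape_yellow, tape_blue, tape_green below 0.02 m/s and horizontal distance between tape_yellow_center and tray_yellow_seat below 0.012 m and z of tape_yellow_center in the frame of tray_yellow_seat between 0.002 and 0.009 m and angle between the x axis of tape_yellow_center and the x axis of tray_yellow_seat, either way round below 0.2 rad and horizontal distance between tape_blue_center and tray_blue_seat below 0.012 m and z of tape_blue_center in the frame of tray_blue_seat between 0.002 and 0.009 m and angle between the x axis of tape_blue_center and the x axis of tray_blue_seat, either way round below 0.2 rad and horizontal distance between tape_green_center and tray_green_seat below 0.012 m and z of tape_green_center in the frame of tray_green_seat between 0.002 and 0.009 m and angle between the x axis of tape_green_center and the x axis of tray_green_seat, either way round below 0.2 rad and distance of each of cassette_red_center, cassette_blue_center from where it was at the start of the episode below 0.015 m); the robot touches nothing.
It fails at once if the larger compact cassette with the red label is shifted more than 15 mm (distance of cassette_red_center from where it was at the start of the episode above 0.015 m).
It fails at once if the larger compact cassette with the blue label is shifted more than 15 mm (distance of cassette_blue_center from where it was at the start of the episode above 0.015 m).
It also fails if it takes over 102 s, if anything falls off the work surface, if the arm or the gripper's body presses on something with over 40 N, if the wrist force passes 120 N, or if a joint passes its speed limit or range.

## Robot

A 6-joint arm with a two-finger parallel gripper is mounted at the origin on the work surface. World frame = base frame: x ahead of the robot, y to its left, z up, the work surface at z = 0. Lengths are in m, angles in rad, forces in N, time in s.
With the tool pointing down it reaches from about 0.3 to 0.775 m from the base axis. Payload 14.6 kg.
Tool frame: the origin (TCP) lies at the very end of the fingers, on their centre line; the grasp point (between the pads) lies 19 mm behind it; z points along the fingers, y is the line along which they close (so a half turn about z gives the same grasp; the last joint's range is limited). The gripper opens to 94 mm and grips with 3 to 60 N. Pads are 16 mm wide; open, the fingers measure 119 mm over their backs; the gripper's body (75 mm by 177 mm) begins 78 mm behind the grasp point.
Start: joints at [-1.217, 0.3, 1.521, -0, 1.321, -0.067], TCP at [0.225, -0.502, 0.205] pointing down, gripper open.
Joint ranges: [-3.03, 3.03], [-0.79, 2.21], [0.23, 2.52], [-1.04, 4.18], [0, 3.07], [-2.55, 2.55]. Speed limits (rad/s): [2.22, 2.22, 2.57, 3.14, 3.14, 3.14].

## Interface

Orientations are given as [roll, pitch, yaw] about the fixed x, y, z axes, in that order (R = Rz(yaw) Ry(pitch) Rx(roll)).
In Python, from station import ctrl gives the robot as it stands.
- The arm moves only by the shell command python3 -m pendant 'ROWS' [OPENING] [FORCE]. ROWS is JSON, a list of rows, each a list of 2 entries, a list of its own where there are three numbers: the shift along the world's x, y, z in cm, then the turn about the world's z in rad. A call has 1 to 20 rows; each row shifts and turns the commanded pose from where the row before left it; what a row does not reach is not made up. A row lasts 1/12 s, in which the tool goes at most 41.7 mm and 7.16 degrees, less where a joint would pass 70% of its speed; a pose out of reach is approached as far as the arm can. A call is refused whole if a number of a shift passes 4.17 or a number of a turn 0.125, either way. A call with a gripper value outside its range is refused whole. OPENING is the opening, from 0 (shut) to 1 (fully open), set as the call begins (- or left out, the last holds). The fingers move at their own pace and stop on an object; FORCE is the grip in N (left out, the last holds). Time passes only in rows, so rows that do not move let the fingers close. It gives the time, the measured TCP pose, the force, the opening and the grip force at its end, in the units of the state.
- ctrl.get_obs(): the state, without advancing time (a new reading comes with each control period).
- ctrl.camera(name): name is "scene" or "top" or "wrist"; returns a dict with "color" (400x640x3 uint8, red, green, blue), "intrinsics" (3x3 intrinsics, pixels), "camera_from_world" (4x4, takes a point from world to camera coordinates). Camera axes: x right, y down, z forward; pixel columns grow to the right and rows downward; lengths in m; the calibration is good to about 2 mm. A picture is of the moment at which its call begins. There is no depth.
- ctrl.hand_in(): hands the job in; it is judged then, once.
The state is a dict: "time_s": time; "qpos": joint angles; "joint_vel": joint speeds; "tau": joint torques, N m; "ee_pos": TCP position; "eef_rot": TCP orientation; "force": force on the tool from outside, world axes, zero at the start; "moment": the same for the moment, N m; "grip_width": finger opening in m; "grip_force": force on a finger pad.
Only numpy, scipy, OpenCV 4.12 (cv2) and the standard library are available. Lean on these libraries where they do the work, as an engineer would, in place of code of your own. Each camera call takes 0.05 s, during which the arm holds its last target. There are 200 camera calls.

## Working session

There is one attempt and no reset: what is moved stays moved. The work goes in short steps, Python scripts to look and compute and a shell command to move; the robot and the scene stay as the last step left them, time stands still between calls to the robot, and variables do not carry over. Pictures are saved under pics/ and viewed, at most 14 in all, crops included, and the job is handed in when it is done.

```bash
ls; mkdir -p pics
python3 - <<'E'
from station import ctrl
import cv2
for n in("top","scene"):
    c=ctrl.camera(n); cv2.imwrite(f"pics/{n}0.png",c["color"][:,:,::-1]); print(c["intrinsics"],c["camera_from_world"])
o=ctrl.get_obs();print(o)
E
```

```text
pics
[[456.93154801   0.         323.21431218]
 [  0.         456.93154801 200.04497552]
 [  0.           0.           1.        ]] [[ 0.00454014 -0.99996708  0.00672497  0.02051101]
 [-0.9957636  -0.00513847 -0.09180661  0.50331628]
 [ 0.09183814 -0.00627967 -0.99575415  1.29479156]
 [ 0.          0.          0.          1.        ]]
[[520.83034162   0.         325.57871974]
 [  0.         520.83034162 193.30390711]
 [  0.           0.           1.        ]] [[-0.37452233  0.92711746  0.01364707  0.15070096]
 [ 0.70463332  0.29415175 -0.64572953 -0.34227123]
 [-0.60268143 -0.23222395 -0.76344426  1.98122837]
 [ 0.          0.          0.          1.        ]]
{'time_s': 0.1, 'qpos': array([-1.21659881e+00,  3.00445079e-01,  1.52152706e+00,  1.95549882e-05,
        1.32072487e+00, -6.66063052e-02]), 'joint_vel': array([ 3.07398517e-05, -1.78514453e-03, -2.21978866e-03, -9.90675222e-04,
        3.25846726e-04,  5.11816752e-04]), 'tau': array([ 7.48861180e-05, -5.32646370e+01, -3.53283048e+01,  7.09125493e-02,
        2.34738673e-02, -6.74918101e-05]), 'ee_pos': array([ 0.22458505, -0.50178737,  0.20492346]), 'eef_rot': array([-3.14049201e+00, -9.24021255e-05,  4.20798923e-01]), 'force': array([0.23654101, 0.35554928, 0.18067576]), 'moment': array([0.04215191, 0.04916666, 0.03813878]), 'grip_force': 0.0, 'grip_width': 0.09391960531770187}
```

View pics/top0.png

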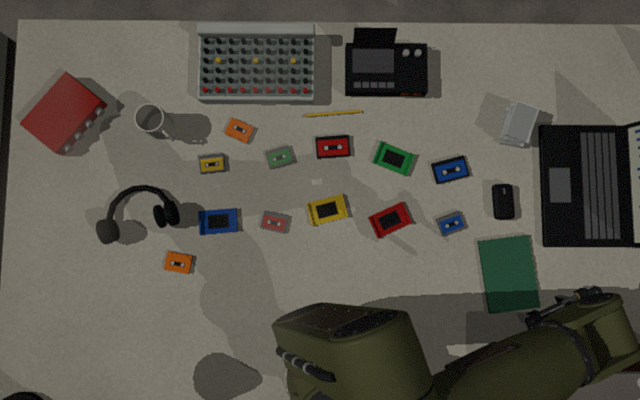

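View pics/scene0.png

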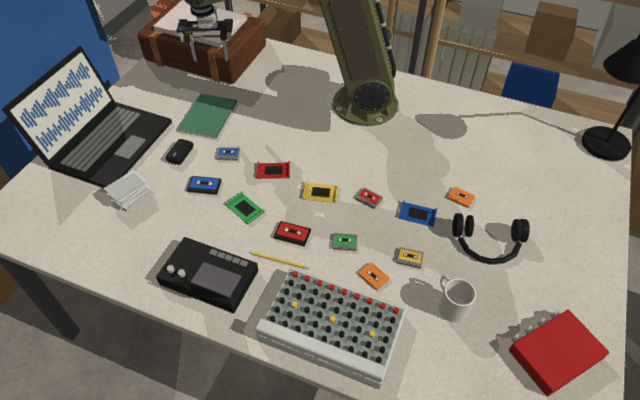

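The top view shows tapes at yellow (212,164), green (279,157), red (276,222) and blue (451,223). Trays are at blue (219,221), yellow (328,210), red (390,219) and green (394,157). Cassettes are at red (333,147) and blue (450,170), and the orange decoys are at (239,130) and (179,262). The scene view agrees.

```bash
cat > h.py <<'E'
import numpy as np, cv2
from station import ctrl
HUE={"red":((0,6),(172,180)),"yellow":((19,34),),"green":((45,85),),"blue":((100,128),)}
def mask(img,col,smin=90,vmin=40):
    h=cv2.cvtColor(img,cv2.COLOR_RGB2HSV); m=np.zeros(img.shape[:2],np.uint8)
    for a,b in HUE[col]: m|=cv2.inRange(h,(a,smin,vmin),(b,255,255))
    return m
def ray(c,uv,z):
    K,T=c["intrinsics"],c["camera_from_world"]; R,t=T[:3,:3],T[:3,3]
    d=R.T@np.linalg.inv(K)@[uv[0],uv[1],1]; o=-R.T@t
    return (o+d*(z-o[2])/d[2])[:2]
def blobs(c,col,z,amin=60,**k):
    "colour blobs as (centre, long-axis angle in [0,pi), length, width), metric, on plane z"
    out=[]
    for q in cv2.findContours(mask(c["color"],col,**k),cv2.RETR_EXTERNAL,cv2.CHAIN_APPROX_NONE)[0]:
        if cv2.contourArea(q)<amin: continue
        p=np.array([ray(c,x,z) for x in q[:,0]],np.float32)
        b=cv2.boxPoints(cv2.minAreaRect(p)); e,f=b[1]-b[0],b[2]-b[1]
        if np.hypot(*e)<np.hypot(*f): e,f=f,e
        out.append((b.mean(0),np.arctan2(e[1],e[0])%np.pi,np.hypot(*e),np.hypot(*f),q[:,0].mean(0)))
    return out
E
python3 - <<'E'
from h import *
for n in("top","scene"):
    c=ctrl.camera(n)
    for col in HUE:
        for b in blobs(c,col,.008,smin=60): print(n,col,b[0].round(4),"ang %.3f len %.3f wid %.3f"%b[1:4],b[4].round())
E
```

```text
top red [0.4385 0.1668] ang 1.349 len 0.066 wid 0.039 [274. 223.]
top red [ 0.4485 -0.1706] ang 2.007 len 0.113 wid 0.070 [390. 220.]
top red [ 0.6621 -0.0035] ang 1.649 len 0.092 wid 0.050 [333. 147.]
top red [0.7571 0.7936] ang 2.472 len 0.206 wid 0.167 [ 66. 118.]
top yellow [ 0.0294 -0.805 ] ang 2.037 len 0.167 wid 0.023 [616. 368.]
top yellow [-0.0064 -0.5413] ang 1.837 len 0.368 wid 0.146 [523. 377.]
top yellow [ 0.0543 -0.041 ] ang 1.573 len 0.415 wid 0.220 [340. 359.]
top yellow [ 0.1236 -0.7761] ang 2.019 len 0.177 wid 0.152 [604. 325.]
top yellow [0.4772 0.0127] ang 1.836 len 0.114 wid 0.073 [327. 209.]
top yellow [0.6096 0.3517] ang 1.689 len 0.068 wid 0.040 [211. 164.]
top yellow [ 0.7651 -0.0051] ang 1.660 len 0.167 wid 0.011 [333. 113.]
top green [ 0.2945 -0.5119] ang 0.128 len 0.207 wid 0.150 [508. 283.]
top green [0.6297 0.1536] ang 1.873 len 0.065 wid 0.036 [279. 157.]
top green [ 0.6295 -0.1837] ang 1.190 len 0.111 wid 0.070 [393. 158.]
top blue [ 0.4367 -0.3494] ang 1.932 len 0.067 wid 0.040 [451. 224.]
top blue [0.442  0.3292] ang 1.656 len 0.111 wid 0.070 [216. 2
[... 715 characters left out ...]
e green [0.6269 0.1516] ang 1.871 len 0.065 wid 0.038 [344. 240.]
scene green [ 0.632  -0.1837] ang 1.174 len 0.117 wid 0.071 [244. 207.]
scene green [ 0.2929 -0.512 ] ang 0.132 len 0.207 wid 0.150 [207. 115.]
scene blue [0.4445 0.3275] ang 1.668 len 0.110 wid 0.075 [418. 214.]
scene blue [ 0.5919 -0.352 ] ang 1.841 len 0.093 wid 0.050 [204. 183.]
scene blue [ 0.4351 -0.3511] ang 1.968 len 0.065 wid 0.034 [228. 152.]
scene blue [ 0.4019 -0.9614] ang 0.993 len 0.120 wid 0.059 [ 88. 101.]
scene blue [ 0.2871 -1.101 ] ang 0.747 len 0.153 wid 0.078 [77. 76.]
scene blue [-0.3593  0.5682] ang 3.140 len 0.241 wid 0.194 [531.  84.]
scene blue [ 0.2566 -1.225 ] ang 0.765 len 1.198 wid 0.433 [41. 71.]
```

```bash
python3 -m pendant '[[[1.75,1.25,-0.8],0.125],[[1.75,1.25,-0.8],0.125],[[1.75,1.25,-0.8],0.125],[[1.75,1.25,-0.8],0.125],[[1.75,1.25,-0.8],0.125],[[1.75,1.25,-0.8],0.125],[[1.75,1.25,-0.8],0.125],[[1.75,1.25,-0.8],0.125],[[1.75,1.25,-0.8],0.125],[[1.75,1.25,-0.8],0.125],[[1.75,1.25,-0.8],0.125],[[1.75,1.25,-0.8],0.125],[[0,0,0],0],[[0,0,0],0],[[0,0,0],0]]' 1 15
python3 - <<'E'
from h import *
c=ctrl.camera("wrist"); cv2.imwrite("pics/w1.png",c["color"][:,:,::-1])
for b in blobs(c,"blue",.0105,smin=60): print(b)
E
```

```text
time_s: 1.45
ee_pos: [0.4343, -0.3524, 0.1096]
eef_rot: [-3.141, 0.0, 1.918]
force: [-0.5, -0.4, -0.1]
grip_width: 0.094
grip_force: 0.0
(array([ 0.5918997 , -0.34861895], dtype=float32), np.float32(1.8378967), np.float32(0.08423061), np.float32(0.04836543), array([479.918429  , 241.09969789]))
(array([ 0.43444258, -0.35006124], dtype=float32), np.float32(1.9271511), np.float32(0.0646621), np.float32(0.036372025), array([317.04166667, 193.01851852]))
```

View pics/w1.png

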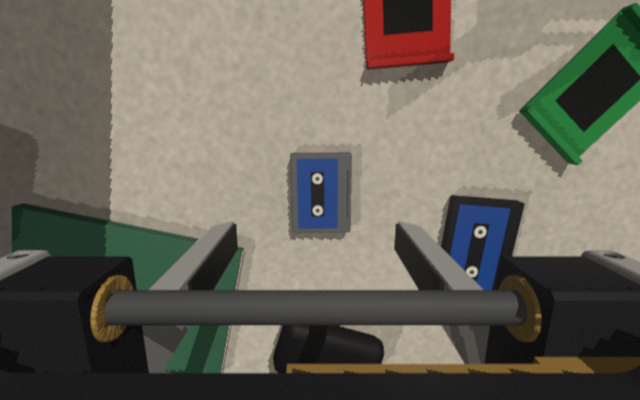

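Wrist view: the blue tape is centred at (321,194) between the fingers, aligned with them, and clear of the cassette. Descending to grip.

```bash
python3 -m pendant '[[[0.2,0.2,-2.5],0.01],[[0,0,-2.5],0],[[0,0,-2.5],0],[[0,0,-2],0],[[0,0,-1],0],[[0,0,0],0],[[0,0,0],0],[[0,0,0],0]]' 1
python3 -m pendant '[[[0,0,0],0],[[0,0,0],0],[[0,0,0],0],[[0,0,0],0],[[0,0,0],0],[[0,0,0],0],[[0,0,0],0],[[0,0,0],0],[[0,0,0],0],[[0,0,0],0]]' 0.4 15
```

```text
time_s: 2.17
ee_pos: [0.4371, -0.3508, 0.0059]
eef_rot: [3.141, 0.002, 1.93]
force: [-0.7, -0.1, -0.9]
grip_width: 0.094
grip_force: 0.0
time_s: 3.0
ee_pos: [0.4367, -0.35, 0.0045]
eef_rot: [3.142, 0.0, 1.931]
force: [0.6, 0.9, 1.8]
grip_width: 0.0538
grip_force: 15.0
```

```bash
python3 -m pendant '[[[0,0,1.5],0],[[0,0,2.5],0],[[0,0,2.5],0],[[0,0.5,2],0],[[0,1.5,1],0],[[0,3,0],-0.018],[[0,3.6,0],-0.018],[[0,3.6,0],-0.018],[[0,3.6,0],-0.018],[[0,3.6,0],-0.018],[[0,3.6,0],-0.018],[[0,3.6,0],-0.018],[[0,3.6,0],-0.018],[[0,3.6,0],-0.018],[[0,3.6,0],-0.018],[[0,3.6,0],-0.018],[[0,3.6,0],-0.018],[[0,3.6,0],-0.018],[[0,3.6,0],-0.018],[[0,3.6,0],-0.018]]'
python3 -m pendant '[[[0.2,3.6,0],0],[[0.2,3.6,0],0],[[0.2,3,0],0],[[0,1.8,0],0],[[0,0.5,0],0],[[0,0,0],0],[[0,0,0],0],[[0,0,0],0]]'
python3 - <<'E'
from h import *
c=ctrl.camera("wrist"); cv2.imwrite("pics/w2.png",c["color"][:,:,::-1]); o=ctrl.get_obs(); print(o["ee_pos"],o["eef_rot"],o["grip_width"],c["camera_from_world"])
for b in blobs(c,"blue",.006,smin=60): print(b)
E
```

```text
time_s: 4.67
ee_pos: [0.4363, 0.2058, 0.0995]
eef_rot: [3.141, 0.0, 1.66]
force: [0.6, 0.1, -0.2]
grip_width: 0.0535
grip_force: 15.0
time_s: 5.33
ee_pos: [0.4428, 0.3278, 0.0994]
eef_rot: [-3.141, 0.0, 1.66]
force: [0.2, 0.1, -1.4]
grip_width: 0.0536
grip_force: 15.0
[0.44286461 0.32788371 0.09957371] [-3.14157366e+00  1.06913769e-04  1.65957422e+00] 0.05431408401746825 [[ 0.9961109   0.08810161  0.00108207 -0.46971205]
 [ 0.08535123 -0.96791664  0.23633143  0.27958727]
 [ 0.02186853 -0.23531996 -0.9716719   0.35397051]
 [ 0.          0.          0.          1.        ]]
(array([0.44077724, 0.28921768], dtype=float32), np.float32(1.6583911), np.float32(0.10121839), np.float32(0.05741639), array([309.9011976 , 235.87125749]))
(array([0.4366075 , 0.36596614], dtype=float32), np.float32(0.08803436), np.float32(0.06995762), np.float32(0.033076704), array([312.50403226, 153.125     ]))
```

View pics/w2.png

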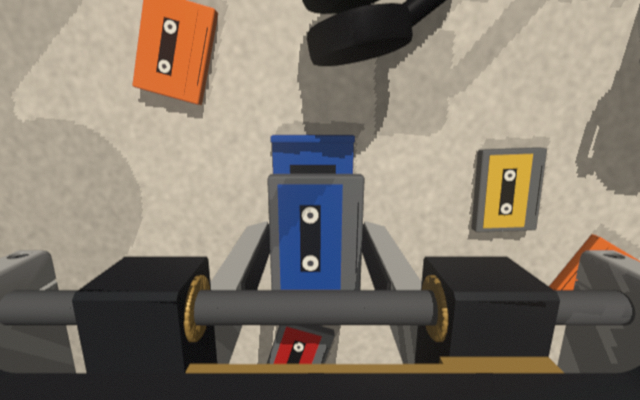

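Wrist view: the blue tape is held straight above the blue tray (tray end visible at rows 135–175). Its label is printed a little off-centre across the width, and gripping takes care of that. Lowering and releasing, then lifting straight up.

```bash
python3 -m pendant '[[[0,0,-2.5],0],[[0,0,-2.5],0],[[0,0,-2.5],0],[[0,0,-1],0],[[0,0,-0.5],0],[[0,0,0],0],[[0,0,0],0],[[0,0,0],0],[[0,0,0],0],[[0,0,0],0]]'
python3 -m pendant '[[[0,0,0],0],[[0,0,0],0],[[0,0,0],0],[[0,0,0],0],[[0,0,0],0],[[0,0,0],0],[[0,0,2],0],[[0,0,2.5],0],[[0,0,2.5],0],[[0,0,2],0],[[0,0,0],0],[[0,0,0],0]]' 0.8
python3 - <<'E'
from h import *
c=ctrl.camera("wrist"); cv2.imwrite("pics/w3.png",c["color"][:,:,::-1])
for col in("blue","yellow"):
  for b in blobs(c,col,.0105,smin=60): print(b)
E
```

```text
time_s: 6.22
ee_pos: [0.443, 0.3292, 0.0102]
eef_rot: [3.14, -0.001, 1.661]
force: [-0.7, 0.1, 0.1]
grip_width: 0.0536
grip_force: 15.0
time_s: 7.22
ee_pos: [0.443, 0.3292, 0.1001]
eef_rot: [3.14, -0.001, 1.661]
force: [0.1, 0.3, -0.5]
grip_width: 0.0753
grip_force: 0.0
(array([0.43975064, 0.32754248], dtype=float32), np.float32(1.6610657), np.float32(0.1101221), np.float32(0.06903617), array([311.9798995, 197.0678392]))
(array([0.56894475, 0.16996631], dtype=float32), np.float32(0.08662221), np.float32(0.37352696), np.float32(0.019962924), array([427.52524038, 367.05408654]))
(array([0.6092003 , 0.23667188], dtype=float32), np.float32(1.9268854), np.float32(0.07595432), np.float32(0.027356524), array([481.584, 304.12 ]))
(array([0.29615918, 0.20886111], dtype=float32), np.float32(1.3964134), np.float32(0.073874205), np.float32(0.029051064), array([148.9178744 , 306.88405797]))
(array([0.60628396, 0.34883785], dtype=float32), np.float32(1.6928625), np.float32(0.065957904), np.float32(0.03769455), array([505.7173913 , 191.71304348]))
```

View pics/w3.png

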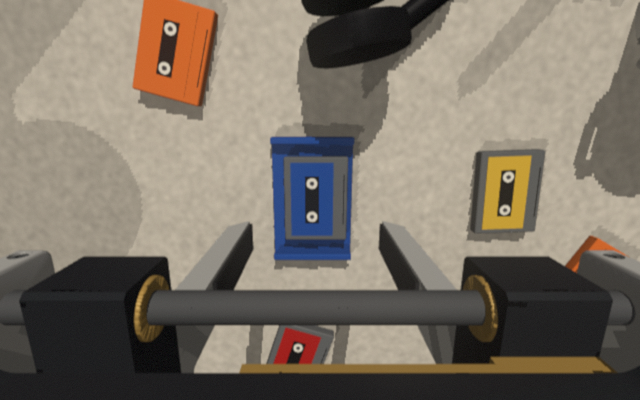

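Blue lies centred in its tray: tape centre is about (315,198), tray centre (312,198). Yellow is next.

```bash
python3 -m pendant '[[[2,0.3,0],0.006],[[3.5,0.5,0],0.006],[[4,0.5,0],0.01],[[4,0.5,0],0.01],[[2.3,0.3,0],0],[[0.5,0,0],0],[[0,0,0],0],[[0,0,-2.5],0],[[0,0,-2.5],0],[[0,0,-2.5],0],[[0,0,-1.5],0],[[0,0,-0.6],0],[[0,0,0],0],[[0,0,0],0],[[0,0,0],0]]' 1
python3 -m pendant '[[[0,0,0],0],[[0,0,0],0],[[0,0,0],0],[[0,0,0],0],[[0,0,0],0],[[0,0,0],0],[[0,0,0],0],[[0,0,0],0],[[0,0,0],0],[[0,0,0],0]]' 0.4 15
```

```text
time_s: 8.52
ee_pos: [0.6061, 0.3504, 0.005]
eef_rot: [3.14, -0.001, 1.693]
force: [-0.0, -0.0, 0.9]
grip_width: 0.0939
grip_force: 0.0
time_s: 9.35
ee_pos: [0.6057, 0.35, 0.0035]
eef_rot: [3.142, -0.0, 1.693]
force: [0.7, 0.2, 1.0]
grip_width: 0.0539
grip_force: 15.0
```

```bash
python3 -m pendant '[[[0,0,1.5],0],[[0,0,2.5],0],[[0,0,2.5],0],[[0,0,2],0],[[-0.4,-1,1],0],[[-1,-2.5,0],0.012],[[-1.2,-3.1,0],0.012],[[-1.2,-3.1,0],0.012],[[-1.2,-3.1,0],0.012],[[-1.2,-3.1,0],0.012],[[-1.2,-3.1,0],0.012],[[-1.2,-3.1,0],0.012],[[-1.2,-3.1,0],0.012],[[-1.2,-3.1,0],0.012],[[-1.2,-3.1,0],0.012],[[-1,-3,0],0.012],[[0.4,-2,0],0.012],[[0,-0.3,0],0],[[0,0,0],0],[[0,0,0],0]]'
python3 - <<'E'
from h import *
print(ctrl.get_obs()["ee_pos"],ctrl.get_obs()["eef_rot"])
E
```

```text
time_s: 11.02
ee_pos: [0.4778, -0.0164, 0.0989]
eef_rot: [3.141, 0.0, 1.836]
force: [0.6, 0.3, -0.8]
grip_width: 0.054
grip_force: 15.0
[ 0.47782603 -0.01642472  0.09891304] [3.14107966e+00 1.02411110e-05 1.83629498e+00]
```

```bash
python3 -m pendant '[[[0,1.5,0],0],[[0,1.4,0],0],[[0,0,0],0],[[0,0,-2.5],0],[[0,0,-2.5],0],[[0,0,-2.5],0],[[0,0,-1],0],[[0,0,-0.5],0],[[0,0,0],0],[[0,0,0],0],[[0,0,0],0],[[0,0,0],0]]'
python3 -m pendant '[[[0,0,0],0],[[0,0,0],0],[[0,0,0],0],[[0,0,0],0],[[0,0,0],0],[[0,0,0],0],[[0,0,2],0],[[0,0,2.5],0],[[0,0,2.5],0],[[0,0,2],0],[[0,0,0],0],[[0,0,0],0]]' 0.8
python3 - <<'E'
from h import *
c=ctrl.camera("wrist"); cv2.imwrite("pics/w4.png",c["color"][:,:,::-1])
for col in("red","yellow","green"):
  for b in blobs(c,col,.0105,smin=60,amin=300): print(b)
E
```

```text
time_s: 12.02
ee_pos: [0.4783, 0.012, 0.0094]
eef_rot: [3.14, 0.001, 1.837]
force: [-0.9, 0.7, -0.6]
grip_width: 0.0536
grip_force: 15.0
time_s: 13.02
ee_pos: [0.478, 0.012, 0.099]
eef_rot: [3.14, 0.001, 1.837]
force: [0.1, -0.7, -0.3]
grip_width: 0.075
grip_force: 0.0
(array([ 0.44031847, -0.15190041], dtype=float32), np.float32(0.4263788), np.float32(0.06871498), np.float32(0.05477436), array([235.09701493, 344.34701493]))
(array([0.6573547 , 0.02037862], dtype=float32), np.float32(0.095881045), np.float32(0.049017143), np.float32(0.03878828), array([510.87562189, 239.30845771]))
(array([0.4326915 , 0.15108548], dtype=float32), np.float32(1.350602), np.float32(0.03713964), np.float32(0.036978755), array([306.98492462,  17.20603015]))
(array([ 0.62893933, -0.12235458], dtype=float32), np.float32(0.26252806), np.float32(0.37544563), np.float32(0.01993137), array([427.40214797, 367.16945107]))
(array([ 0.65751886, -0.05003569], dtype=float32), np.float32(2.0739505), np.float32(0.07468691), np.float32(0.027438382), array([481.24482759, 302.24482759]))
(array([ 0.35470122, -0.13151698], dtype=float32), np.float32(1.5858191), np.float32(0.07427663), np.float32(0.028203035), array([148.41545894, 308.20772947]))
(array([0.74963605, 0.05554141], dtype=float32), np.float32(1.658588), np.float32(0.04291888), np.float32(0.015260938), array([624.01754386, 230.02631579]))
(array([0.47476882, 0.01115619], dtype=float32), np.float32(1.8358977), np.float32(0.112099454), np.float32(0.07053925), array([311.89486553, 194.74327628]))
(array([0.6267427 , 0.15185359], dtype=float32), np.float32(1.8707411), np.float32(0.0650434), np.float32(0.03679936), array([542.74131274,  80.03861004]))
```

View pics/w4.png

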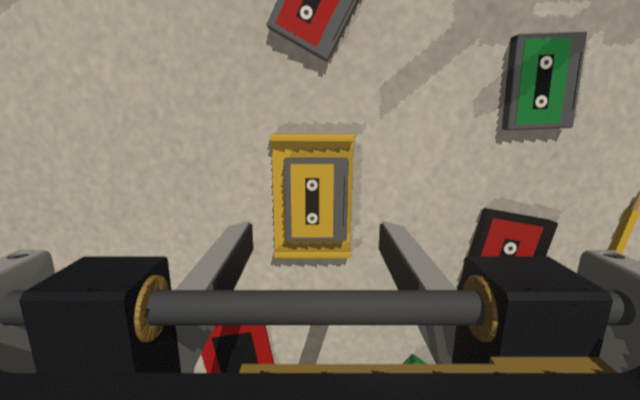

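Yellow sits well in its tray, within about 3 mm. The green tape is next.

```bash
python3 -m pendant '[[[1.5,1.5,0],0.007],[[2.7,2.5,0],0.007],[[2.7,2.5,0],0.007],[[2.7,2.5,0],0.007],[[2.7,2.5,0],0.007],[[2,1.8,0],0],[[0.8,0.7,0],0],[[0,0,0],0],[[0,0,-2.5],0],[[0,0,-2.5],0],[[0,0,-2.5],0],[[0,0,-1.4],0],[[0,0,-0.6],0],[[0,0,0],0],[[0,0,0],0],[[0,0,0],0]]' 1
python3 -m pendant '[[[0,0,0],0],[[0,0,0],0],[[0,0,0],0],[[0,0,0],0],[[0,0,0],0],[[0,0,0],0],[[0,0,0],0],[[0,0,0],0],[[0,0,0],0],[[0,0,0],0]]' 0.4 15
```

```text
time_s: 14.4
ee_pos: [0.6292, 0.1519, 0.0047]
eef_rot: [3.14, 0.0, 1.872]
force: [0.3, -0.4, 0.4]
grip_width: 0.0944
grip_force: 0.0
time_s: 15.23
ee_pos: [0.6287, 0.152, 0.0034]
eef_rot: [-3.142, -0.0, 1.872]
force: [-0.3, 0.3, 0.4]
grip_width: 0.0542
grip_force: 15.0
```

```bash
python3 -m pendant '[[[0,0,1.5],0],[[0,0,2.5],0],[[0,0,2.5],0],[[0,0,2],0],[[0,0,1],0],[[0,-1,0],0],[[0,-2.3,0],-0.063],[[0,-3,0],-0.063],[[0,-3,0],-0.063],[[0,-3,0],-0.063],[[0,-3,0],-0.063],[[0.2,-3,0],-0.063],[[0,-3,0],-0.063],[[0,-3,0],-0.063],[[0,-3,0],-0.063],[[0,-3,0],-0.063],[[0,-2.3,0],-0.063],[[0,-1,0],0],[[0,0,0],0],[[0,0,0],0]]'
```

```text
time_s: 16.9
ee_pos: [0.6302, -0.1836, 0.0974]
eef_rot: [-3.14, -0.0, 1.18]
force: [0.4, 1.2, -0.2]
grip_width: 0.0536
grip_force: 15.0
```

```bash
python3 -m pendant '[[[0.1,0,0],0],[[0,0,-2.5],0],[[0,0,-2.5],0],[[0,0,-2.5],0],[[0,0,-0.9],0],[[0,0,-0.5],0],[[0,0,0],0],[[0,0,0],0],[[0,0,0],0],[[0,0,0],0]]'
python3 -m pendant '[[[0,0,0],0],[[0,0,0],0],[[0,0,0],0],[[0,0,0],0],[[0,0,0],0],[[0,0,0],0],[[0,0,2],0],[[0,0,2.5],0],[[0,0,2.5],0],[[0,0,2],0],[[0,0,0],0],[[0,0,0],0]]' 0.8
python3 - <<'E'
from h import *
c=ctrl.camera("wrist"); cv2.imwrite("pics/w5.png",c["color"][:,:,::-1])
for b in blobs(c,"green",.0105,smin=60,amin=300): print(b)
E
```

```text
time_s: 17.73
ee_pos: [0.6323, -0.1841, 0.0108]
eef_rot: [3.14, -0.0, 1.179]
force: [-1.0, -0.5, 0.1]
grip_width: 0.0542
grip_force: 15.0
time_s: 18.73
ee_pos: [0.632, -0.1842, 0.1002]
eef_rot: [3.14, -0.0, 1.179]
force: [-1.0, 0.2, -0.0]
grip_width: 0.0751
grip_force: 0.0
(array([ 0.62730443, -0.18412566], dtype=float32), np.float32(1.194944), np.float32(0.110645466), np.float32(0.06981406), array([310.7680798 , 196.88029925]))
```

View pics/w5.png

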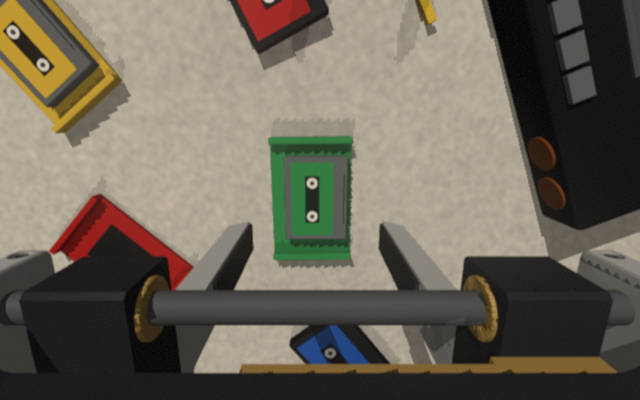

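Green is seated: tape centre about (316,198), tray centre (312,199). Red is last.

```bash
python3 -m pendant '[[[-0.8,1.4,0],0],[[-1.6,2.9,0],0.016],[[-1.6,2.9,0],0.016],[[-1.6,2.9,0],0.016],[[-1.6,2.9,0],0.016],[[-1.6,2.9,0],0.016],[[-1.6,2.9,0],0.016],[[-1.6,2.9,0],0.016],[[-1.6,2.9,0],0.016],[[-1.6,2.9,0],0.016],[[-1.6,2.9,0],0.016],[[-1.6,2.9,0],0.016],[[-0.9,1.7,0],0],[[0,0,0],0],[[0,0,0],0],[[0,0,0],0]]' 1
python3 - <<'E'
from h import *
c=ctrl.camera("wrist"); cv2.imwrite("pics/w6.png",c["color"][:,:,::-1])
for b in blobs(c,"red",.0105,smin=60,amin=300): print(b)
E
```

```text
time_s: 20.12
ee_pos: [0.4387, 0.1655, 0.0988]
eef_rot: [-3.141, 0.001, 1.355]
force: [0.3, 0.2, 0.4]
grip_width: 0.0939
grip_force: 0.0
(array([0.43576524, 0.16476531], dtype=float32), np.float32(1.3538632), np.float32(0.06510894), np.float32(0.03717085), array([312.63876652, 199.33920705]))
```

```bash
python3 -m pendant '[[[0,0,-2.5],0],[[0,0,-2.5],0],[[0,0,-2.5],0],[[0,0,-1.4],0],[[0,0,-0.6],0],[[0,0,0],0],[[0,0,0],0],[[0,0,0],0]]' 1
python3 -m pendant '[[[0,0,0],0],[[0,0,0],0],[[0,0,0],0],[[0,0,0],0],[[0,0,0],0],[[0,0,0],0],[[0,0,0],0],[[0,0,0],0],[[0,0,0],0],[[0,0,0],0]]' 0.4 15
```

```text
time_s: 20.83
ee_pos: [0.4394, 0.1659, 0.0054]
eef_rot: [3.14, -0.001, 1.354]
force: [-0.4, -0.0, 0.5]
grip_width: 0.094
grip_force: 0.0
time_s: 21.67
ee_pos: [0.4387, 0.166, 0.0045]
eef_rot: [3.142, -0.0, 1.355]
force: [-0.3, -0.4, 2.5]
grip_width: 0.054
grip_force: 15.0
```

```bash
python3 -m pendant '[[[0,0,1.5],0],[[0,0,2.5],0],[[0,0,2.5],0],[[0,0,2],0],[[0,0,1],0],[[0,-1,0],0],[[0,-2.4,0],0.06],[[0.1,-3,0],0.06],[[0.1,-3,0],0.06],[[0.1,-3,0],0.06],[[0.1,-3,0],0.06],[[0.1,-3,0],0.06],[[0.1,-3,0],0.06],[[0.1,-3,0],0.06],[[0.1,-3,0],0.06],[[0.1,-3,0],0.06],[[0.1,-2.3,0],0.06],[[0,-1,0],0],[[0,0,0],0],[[0,0,0],0]]'
```

```text
time_s: 23.33
ee_pos: [0.448, -0.1707, 0.0985]
eef_rot: [-3.141, -0.001, 2.012]
force: [0.5, 0.2, 0.4]
grip_width: 0.0537
grip_force: 15.0
```

```bash
python3 -m pendant '[[[0.1,0,0],0],[[0,0,-2.5],0],[[0,0,-2.5],0],[[0,0,-2.5],0],[[0,0,-1],0],[[0,0,-0.5],0],[[0,0,0],0],[[0,0,0],0],[[0,0,0],0],[[0,0,0],0]]'
python3 -m pendant '[[[0,0,0],0],[[0,0,0],0],[[0,0,0],0],[[0,0,0],0],[[0,0,0],0],[[0,0,0],0],[[0,0,2],0],[[0,0,2.5],0],[[0,0,2.5],0],[[0,0,2],0],[[0,0,0],0],[[0,0,0],0]]' 0.8
python3 -m pendant '[[[-1,-2,2],0],[[-2,-3,1],0],[[-2,-3,0],0],[[-2,-3,0],0],[[-2,-3,0],0],[[-2,-3,0],0],[[-1,-3,0],0],[[-1,-3,0],0],[[0,0,0],0],[[0,0,0],0]]'
python3 - <<'E'
from h import *
c=ctrl.camera("top")
cv2.imwrite("pics/t2.png",cv2.resize(c["color"][100:275,170:490,::-1],None,fx=2.5,fy=2.5,interpolation=cv2.INTER_CUBIC))
for col in("red","blue"):
  for b in blobs(c,col,.008,smin=60): print(col,b)
E
```

```text
time_s: 24.17
ee_pos: [0.4502, -0.1711, 0.0104]
eef_rot: [3.14, 0.001, 2.015]
force: [-0.3, -0.6, -0.1]
grip_width: 0.0538
grip_force: 15.0
time_s: 25.17
ee_pos: [0.45, -0.1712, 0.1]
eef_rot: [3.14, 0.001, 2.015]
force: [-0.1, 0.3, -0.5]
grip_width: 0.0749
grip_force: 0.0
time_s: 26.0
ee_pos: [0.3187, -0.4014, 0.1277]
eef_rot: [-3.141, -0.003, 2.012]
force: [0.0, 0.3, -0.3]
grip_width: 0.0749
grip_force: 0.0
red (array([ 0.44870633, -0.17036442], dtype=float32), np.float32(2.0011077), np.float32(0.11260454), np.float32(0.069846146), array([389.72477064, 219.6146789 ]))
red (array([ 0.6618921 , -0.00383313], dtype=float32), np.float32(1.6613764), np.float32(0.09164192), np.float32(0.04996111), array([332.66292135, 146.86516854]))
red (array([0.7569573, 0.7932408], dtype=float32), np.float32(2.4681485), np.float32(0.20688581), np.float32(0.16639473), array([ 65.6437247 , 117.51012146]))
blue (array([0.44217473, 0.32936454], dtype=float32), np.float32(1.6591055), np.float32(0.11054863), np.float32(0.06994981), array([217.02479339, 220.78512397]))
blue (array([ 0.59488827, -0.35117975], dtype=float32), np.float32(1.824636), np.float32(0.09176447), np.float32(0.050138816), array([450.70114943, 170.17241379]))
```

View pics/t2.png

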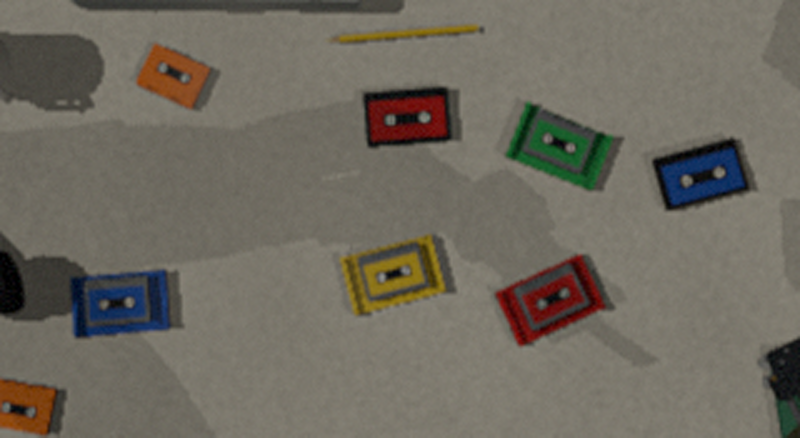

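All four tapes are centred in their own trays: blue (118,303), yellow (393,274), red (553,299), green (559,143). The cassettes haven't moved and the arm is clear.

```bash
python3 -c "
from station import ctrl
print(ctrl.hand_in())"
```

```text
the job is handed in; nothing more can be done
None
```

I handed the job in at about 26 s: the last camera view shows all four small tapes flat, label up and centred in their own-colour trays, with both compact cassettes where they started; the hand-in returned no verdict.

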